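# Clear the tile jig and hold the porcelain tile home against its sprung plunger

## Task

The painted porcelain basket is standing in the bed of the tile jig: hang it by its handle over both prongs of the brass hook on the drying stand and let go of it there. Then push the white tile along the jig bed with the fingers, pressing back the sprung plunger, until the tile lies square and flat against the two brass stops, and finish while still holding it there with a light, steady push (the plunger throws it back if you let go; porcelain chips if you lean on it hard). Leave the painter's other things where they are.

Things in the scene. Friction and masses are not known exactly. Their poses are not given: they have to be found in the camera images.
- jig: tile jig fixed to the table: aluminium bed plate 330 x 156, top 12 above the table. Origin on the table under its middle line; +x is the push direction (roughly away from the robot, towards stops and plunger), y across, z up. Bed from x = -150 to +180; low blue rails along both sides, 8 above the bed, from x = -150 to +100, 126 clear between them
- stops: the two brass stop blocks on the jig, each 22 x 26 x 22 high above the bed, centred at y = -45 and +45 in the jig frame, faces towards the tile at x = +100. This body's origin and axes are the same as the jig's
- stop_line (a point): point on the bed surface midway between the faces of the two stops (jig x = 100, y = 0, z = 12): the tile's far edge meets this line when home
- plunger (a joint): travel (m) of the sprung steel plunger, 11 dia, red knob at its back, midway between the stops, 9 above the bed: 0 at rest, its round nose 14 in front of the stop faces; 0.014 when the tile meets the stops; limit 0.020. Pushes back with 3 N at rest, 7.2 N at the stops (300 N/m). The bed is polished: with friction about 8 to 11 N brings the tile to the stops, 16 N seats it
- tile: white porcelain tile with blue border lines, 90 (x) x 120 (y) x 12 thick, 0.22 to 0.39 kg, loose on the jig bed between the rails at the near end, its x roughly along the jig's +x. Origin at the centre of its underside. Its near edge, on the robot's side, is at x = -45: push there. Home, its origin is 45 short of the stop line
- basket: white porcelain basket with a blue arched handle, 0.15 to 0.26 kg: round bowl 56 dia at the foot, 92 at the rim, 50 high. Starts upright on the jig bed between tile and stops. Origin at the centre of its underside, z up; the handle's arch lies in its y-z plane, alike both ways round
- handle_bar (a point): middle of the straight, level top bar of the basket's handle, on the bar's centre line, 125 above the basket's underside. Bar: 10 thick, round, runs along the basket's y, 90 long between the arch corners, clear height of 70 between it and the bowl's rim
- stand: drying stand fixed to the table left or right of the jig: wood foot, brass post 16 dia at x = +12, origin on the table. Hook: two level prongs, 9 thick, at y = -26 and +26, from the post to x = -88 (robot side). Tops 210 high at the post, 200 in the dip at x = -60, 219 at the upturned tips. Enter from -x, prongs between handle bar and bowl, fingers between the prongs; nothing stands above 219
- hook_seat (a point): where the middle of the handle bar lies when hung: midway between the two prongs, over their dips (stand x = -60, y = 0, 205.5 high); the bar then lies along the stand's y
- tray: fixed wooden tray 150 x 150 x 18 high, on the other side of the jig from the stand, holding two small containers. Origin on the table under its centre; bystander
- pigment_jar: terracotta-coloured pigment jar, white lid, 48 dia x 70 high, standing in the wooden tray. Origin at the centre of its underside; bystander, leave alone
- oil_bottle: amber bottle with red cap, 40 dia x 85 high, standing in the wooden tray. Origin at the centre of its underside; bystander, leave alone
- mug: white mug, 80 dia x 95 high, far left. Origin at the centre of its underside; bystander, leave alone
- saucer: white saucer, 120 dia x 18 high, robot's right. Origin at the centre of its underside; bystander, leave alone
- bowl: blue bowl, 100 dia x 50 high, robot's left. Origin at the centre of its underside; bystander, leave alone
- water_jar: green glass jar, yellow lid, 68 dia x 100 high, far right. Origin at the centre of its underside; bystander, leave alone
- brush: slender paint brush, 190 long, 10 thick, lying flat, robot's right. Origin under the middle of its length; bystander, leave alone
Things that resemble listed ones, but are neither listed nor needed, are in the scene too. What is shaped like the basket but pink or purple is not meant.

How it is judged:
On the way, in this order (a step that is already met when the one before it is completed fails the run):
1. the basket hangs by its handle on the prongs, let go of (contact force between basket and stand above 0.5 N and contact force between basket and the arm below 0.1 N and contact force between basket and the fingers below 0.1 N and distance between handle_bar and hook_seat below 0.022 m and height (world z) of basket above 0.06 m and angle between basket's own z axis and vertical below 0.35 rad and linear speed of basket below 0.08 m/s), for 0.3 s.
2. the tile is pushed home against both stops, plunger pressed back (value of joint plunger above 0.012 m and contact force between tile and stops above 1 N and contact force between the fingers and tile above 2 N and angle between the x axis of tile and the x axis of jig, either way round below 0.035 rad and angle between tile's own z axis and vertical below 0.06 rad and x of tile in the frame of jig above 0.052 m and z of tile in the frame of jig below 0.015 m and linear speed of tile below 0.01 m/s), for 0.3 s.
At the end, for the whole second after the job is handed in: Basket hangs untouched on the prongs, bar within 22 mm of the seat, upright to 0.35 rad, still. Fingers push the tile (>2 N): plunger back >12 mm, >1 N on the stops, square to 0.035 rad, >52 mm up the jig, flat, still, through the last second while holding (all of step 1 and all of step 2); the arm keeps its last pose, push and grip.
It fails at once if the tile is pressed on the stops with more than 45 N (contact force between tile and stops above 45 N).
It fails at once if one of the painter's other things is moved more than 30 mm (distance of any of pigment_jar, oil_bottle, mug, saucer, bowl, water_jar, brush from where it was at the start of the episode above 0.03 m).
It also fails if it takes over 72 s, if anything falls off the work surface, if the arm or the gripper's body presses on something with over 40 N, if the wrist force passes 120 N, or if a joint passes its speed limit or range.

## Robot

A 6-joint arm with a two-finger parallel gripper is mounted at the origin on the work surface. World frame = base frame: x ahead of the robot, y to its left, z up, the work surface at z = 0. Lengths are in m, angles in rad, forces in N, time in s.
With the tool pointing down it reaches from about 0.2 to 0.875 m from the base axis. Payload 3.4 kg.
Tool frame: the origin (TCP) lies between the finger pads; the fingertips stand 19 mm ahead of it and the grasp point (between the pads) is the TCP; z points along the fingers, y is the line along which they close (so a half turn about z gives the same grasp; the last joint's range is limited). The gripper opens to 94 mm and grips with 3 to 60 N. Pads are 16 mm wide; open, the fingers measure 119 mm over their backs; the gripper's body (75 mm by 177 mm) begins 78 mm behind the grasp point.
Start: joints at [-1.298, 0.276, 1.505, -0, 1.361, -0.121], TCP at [0.221, -0.531, 0.224] pointing down, gripper open.
Joint ranges: [-2.89, 2.89], [-0.75, 2.08], [0.22, 2.7], [-1.18, 4.32], [0.11, 2.71], [-2.7, 2.7]. Speed limits (rad/s): [2.57, 2.57, 3.14, 3.14, 3.14, 3.14].

## Interface

Orientations are given as a unit quaternion [w, x, y, z].
In Python, from cell import get_state, viewer, env gives the robot as it stands.
- The arm moves only by the shell command python3 -m creep 'ROWS'. ROWS is a JSON object whose one key "plan" holds one flat list of numbers, 5 for each row, row after row: the finger opening in cm, from 0 to 9.4, then the shift along the tool's x, y, z in cm, then the turn about the tool's z in degrees. In form: {"plan": [jaw, tx, ty, tz, yaw, jaw, tx, ty, tz, yaw, ...]}. A call has exactly 8 rows; each row shifts and turns the commanded pose from where the row before left it, along the tool's axes as they then stand; what a row does not reach is not made up. A row lasts 1/12 s, in which the tool goes at most 41.7 mm and 7.16 degrees, less where a joint would pass 70% of its speed; a pose out of reach is approached as far as the arm can. A call with a gripper value outside its range is refused whole. The fingers move at their own pace and stop on an object; the grip force is fixed at half the most. Time passes only in rows, so rows that do not move let the fingers close, or fill a call up. It gives the time, the measured TCP pose, the force, the opening and the grip force at its end, in the units of the state.
- get_state(): the state, without advancing time (a new reading comes with each control period).
- viewer.snapshot(name): name is "scene" or "top"; returns the picture (384x512x3 uint8, red, green, blue); there is no depth.
- viewer.get_calibration(name): a dict with "intrinsics" (3x3 intrinsics, pixels), "dist_coeffs" ([k1, k2, p1, p2, k3] as OpenCV has them; the pictures are not rectified), "rvec" (rotation vector, rad) and "tvec" (3), from world to camera coordinates, as OpenCV has them. Camera axes: x right, y down, z forward; pixel columns grow to the right and rows downward; lengths in m; the calibration is good to about 2 mm. A picture is of the moment at which its call begins. get_calibration takes no time and is no camera call.
- env.sign_off(): hands the job in; it is judged then, once.
The state is a dict: "clock": time; "joint_pos": joint angles; "qvel": joint speeds; "effort": joint torques, N m; "eef_pos": TCP position; "tcp_rot": TCP orientation; "ft_force": force on the tool from outside, world axes, zero at the start; "torque": the same for the moment, N m; "finger_gap": finger opening in m; "grasp_force": force on a finger pad.
Only numpy, scipy, OpenCV 4.12 (cv2) and the standard library are available. Lean on these libraries where they do the work, as an engineer would, in place of code of your own. Each camera call takes 0.05 s, during which the arm holds its last target. There are 200 camera calls.

## Working session

There is one attempt and no reset: what is moved stays moved. The work goes in short steps, Python scripts to look and compute and a shell command to move; the robot and the scene stay as the last step left them, time stands still between calls to the robot, and variables do not carry over. Pictures are saved under pics/ and viewed, at most 10 in all, crops included, and the job is handed in when it is done.

```bash
mkdir -p pics; ls; python3 - <<'E'
from cell import get_state, viewer, env
import cv2
print(get_state())
for n in("scene","top"):
    im=viewer.snapshot(n); cv2.imwrite(f"pics/{n}0.png",im[:,:,::-1]); print(viewer.get_calibration(n))
E
```

```text
pics
{'clock': 0.0, 'joint_pos': array([-1.29797122e+00,  2.76586321e-01,  1.50609780e+00,  1.64034230e-05,
        1.36070620e+00, -1.21010302e-01]), 'qvel': array([ 8.68758456e-05, -1.72391830e-05,  3.55722374e-04, -3.07009555e-04,
       -5.92657439e-04, -1.69250588e-03]), 'effort': array([ 6.17410715e-04, -4.04573858e+01, -2.37230462e+01,  7.04317004e-02,
        3.46243952e-02, -1.33245958e-04]), 'eef_pos': array([ 0.220499  , -0.53047281,  0.22362375]), 'tcp_rot': array([-8.96854495e-04,  9.80674219e-01,  1.95645771e-01, -6.01659558e-05]), 'ft_force': array([0.15799617, 0.01619199, 0.82034215]), 'torque': array([-0.07482014,  0.0090866 , -0.02502119]), 'grasp_force': 0.0, 'finger_gap': 0.09421722765256378}
{'intrinsics': array([[449.55887844,   0.        , 249.42853601],
       [  0.        , 449.55887844, 191.9215193 ],
       [  0.        ,   0.        ,   1.        ]]), 'dist_coeffs': array([-0.05645565,  0.        ,  0.        ,  0.        ,  0.        ]), 'rvec': array([ 2.05994281,  1.43190858, -0.51448493]), 'tvec': array([-0.18280951, -0.30030944,  1.77524864])}
{'intrinsics': array([[444.1535955 ,   0.        , 250.35045814],
       [  0.        , 444.1535955 , 202.01947336],
       [  0.        ,   0.        ,   1.        ]]), 'dist_coeffs': array([-0.12995037,  0.        ,  0.        ,  0.        ,  0.        ]), 'rvec': array([ 2.15145603, -2.16999366,  0.08256214]), 'tvec': array([-3.52089283e-04,  5.71130770e-01,  1.64631702e+00])}
```

View pics/scene0.png

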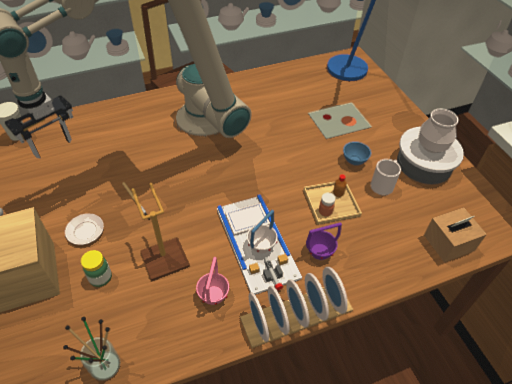

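View pics/top0.png

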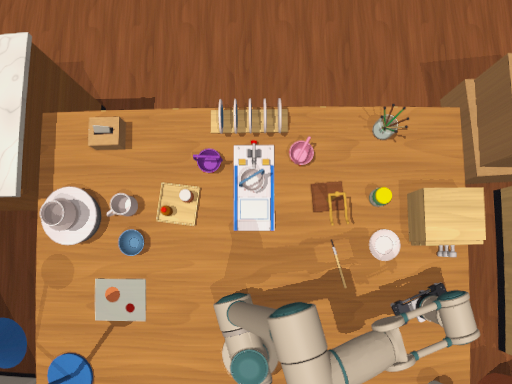

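The white basket with the blue handle is at top (254,180) / scene (263,238). Lookalikes are pink at top (302,152) / scene (213,288) and purple at top (209,160) / scene (322,243). I choose the white/blue one on the jig. The stand is at top (335,205) / scene (150,225). Next is one close crop.

```bash
cat > h.py <<'E'
import numpy as np, cv2
from cell import get_state, viewer, env
C={n:viewer.get_calibration(n) for n in("scene","top")}
def ray(n,p):
    c=C[n];u=cv2.undistortPoints(np.array([[p]],float),c["intrinsics"],c["dist_coeffs"]).ravel()
    R=cv2.Rodrigues(c["rvec"])[0];return -R.T@c["tvec"],R.T@np.array([u[0],u[1],1.])
def onz(n,p,z):
    o,d=ray(n,p);return o+d*(z-o[2])/d[2]
def proj(n,P):
    c=C[n];return cv2.projectPoints(np.array(P,float).reshape(-1,3),c["rvec"],c["tvec"],c["intrinsics"],c["dist_coeffs"])[0].reshape(-1,2)
def tri(ps,pt):
    a,d=ray("scene",ps);b,e=ray("top",pt)
    s=np.linalg.lstsq(np.c_[d,-e],b-a,rcond=None)[0];p,q=a+d*s[0],b+e*s[1]
    return (p+q)/2,np.linalg.norm(p-q)
E
python3 - <<'E'
import cv2,numpy as np
s=cv2.imread('pics/scene0.png');t=cv2.imread('pics/top0.png')
a=cv2.resize(s[180:300,115:305],None,fx=4,fy=4,interpolation=2)[:480,:760]
cv2.imwrite('pics/c1.png',a)
b=cv2.resize(t[135:240,225:365],None,fx=5.5,fy=5.5,interpolation=2)
cv2.imwrite('pics/c2.png',b)
E
```

```text
(no output)
```

View pics/c1.png

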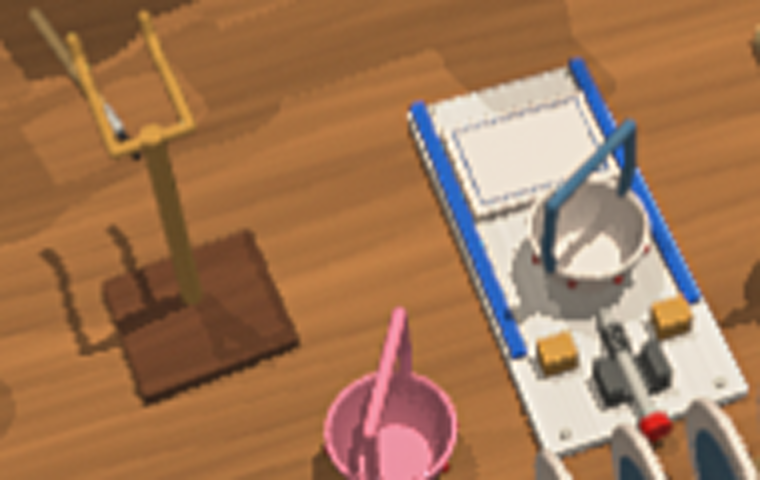

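View pics/c2.png

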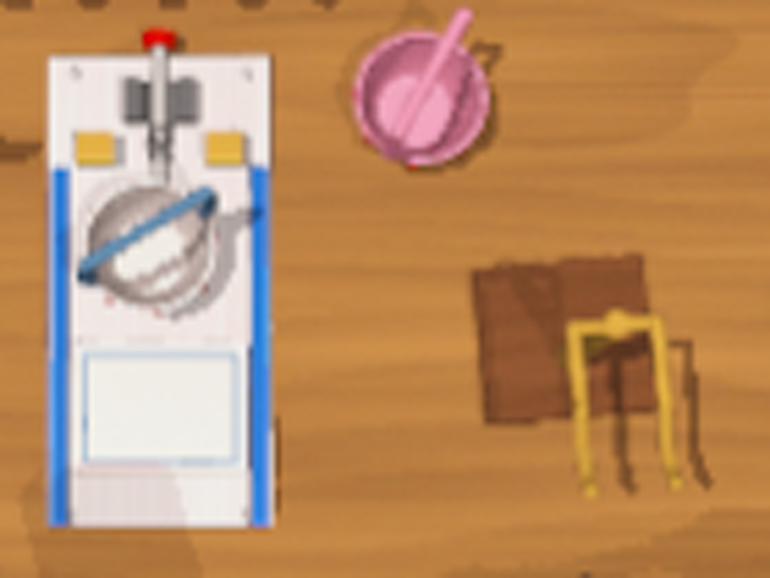

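The crops show the chosen basket: white bowl, with blue handle corners at c2 (85,272) and (208,198), and c1 (552,197) and (632,128). The stand's prong tips are at c2 (590,491) and (676,482). Now I'll measure.

```bash
python3 - <<'E'
from h import *
np.set_printoptions(precision=4,suppress=True)
s=cv2.imread('pics/scene0.png');t=cv2.imread('pics/top0.png')
S=lambda x,y:((x+.5)/4-.5+115,(y+.5)/4-.5+180); T=lambda x,y:((x+.5)/5.5-.5+225,(y+.5)/5.5-.5+135)
# handle: blue mask top
hsv=cv2.cvtColor(t,cv2.COLOR_BGR2HSV)
m=((hsv[...,0]>95)&(hsv[...,0]<125)&(hsv[...,1]>90)).astype(np.uint8)
mm=np.zeros_like(m);mm[165:190,237:268]=m[165:190,237:268]
r=cv2.minAreaRect(cv2.findNonZero(mm));print("handle rect",r)
b=cv2.boxPoints(r);print([onz("top",p,.137) for p in b])
print("ctr",onz("top",r[0],.137))
for a,bb in(((552,197),(85,272)),((632,128),(208,198))): print("tri corner",tri(S(*a),T(*bb)), onz("top",T(*bb),.137))
# rails
for x0,x1 in((228,240),(268,280)):
    q=np.zeros_like(m);q[150:240,x0:x1]=m[150:240,x0:x1]
    r=cv2.minAreaRect(cv2.findNonZero(q));bx=cv2.boxPoints(r);bx=bx[bx[:,1].argsort()]
    print("rail near/far",onz("top",bx[2:].mean(0),.02),onz("top",bx[:2].mean(0),.02),r)
print("bed corners",[onz("top",T(*p),.012)for p in((48,57),(270,57),(272,525),(49,525))])
print("tips",[onz("top",T(*p),.215)for p in((590,491),(676,482))],[tri(S(*a),T(*p)) for a,p in(((147,17),(590,491)),((74,38),(676,482)))])
print("corners",[onz("top",T(*p),.206)for p in((576,326),(658,320))],[tri(S(*a),T(*p)) for a,p in(((188,125),(576,326)),((113,150),(658,320)))])
print("posttop",onz("top",T(617,320),.206),"base",onz("scene",S(190,300),.02))
print("tile corners",[onz("top",T(*p),.024)for p in((84,352),(238,352),(238,464),(84,464))])
print("decoy tops",[onz("top",p,.1)for p in((302,152),(209,160))])
E
```

```text
handle rect ((250.71539306640625, 177.37696838378906), (3.5970067977905273, 27.907812118530273), 60.2551155090332)
[array([0.6294, 0.0367, 0.137 ]), array([ 0.6781, -0.0496,  0.137 ]), array([ 0.6668, -0.0558,  0.137 ]), array([0.6182, 0.0304, 0.137 ])]
ctr [ 0.6481 -0.0095  0.137 ]
tri corner (array([0.6266, 0.0021, 0.0616]), np.float64(0.06164016443040996)) [0.6247 0.0284 0.137 ]
tri corner (array([ 0.6715, -0.0238,  0.2056]), np.float64(0.058180402703120075)) [ 0.672  -0.0512  0.137 ]
rail near/far [0.4701 0.052  0.02  ] [0.7107 0.0439 0.02  ] ((236.35177612304688, 197.53976440429688), (4.5568528175354, 63.03156661987305), 1.6846845149993896)
rail near/far [ 0.4691 -0.0858  0.02  ] [ 0.7132 -0.0889  0.02  ] ((272.0, 197.0), (64.0, 2.0), 90.0)
bed corners [array([0.7951, 0.0593, 0.012 ]), array([ 0.7931, -0.0966,  0.012 ]), array([ 0.4653, -0.0937,  0.012 ]), array([0.4666, 0.0597, 0.012 ])]
tips [array([ 0.4769, -0.2804,  0.215 ]), array([ 0.4818, -0.333 ,  0.215 ])] [(array([ 0.4771, -0.2808,  0.212 ]), np.float64(0.00020554423084818713)), (array([ 0.4818, -0.3329,  0.2154]), np.float64(0.00018073141892423704))]
corners [array([ 0.5786, -0.2757,  0.206 ]), array([ 0.5819, -0.3265,  0.206 ])] [(array([ 0.5783, -0.2756,  0.2084]), np.float64(0.0004836695393332692)), (array([ 0.5815, -0.3268,  0.2079]), np.float64(0.0014847594123780553))]
posttop [ 0.5821 -0.3011  0.206 ] base [ 0.5875 -0.3035  0.02  ]
tile corners [array([0.5849, 0.0344, 0.024 ]), array([ 0.5839, -0.0715,  0.024 ]), array([ 0.5068, -0.0706,  0.024 ]), array([0.5078, 0.0348, 0.024 ])]
decoy tops [array([ 0.7457, -0.1967,  0.1   ]), array([0.7199, 0.1433, 0.1   ])]
```

```bash
python3 -m creep '{"plan":[6,0,0,-1,-7,6,0,0,-1,-7,6,0,0,-1,-7,6,0,0,-1,-7,6,0,0,-1,-7,6,0,0,-1,-7,6,0,0,-1,-7,6,0,0,-1,-7]}'
python3 -m creep '{"plan":[6,0,0,0,-7,6,0,0,0,-7,6,0,0,0,-7,6,0,0,0,-7,6,0,0,0,-7,6,0,0,0,-5.7,6,0.5,1.3,0,0,6,1,2.6,0,0]}'
python3 -c "
from h import *
print(get_state())"
```

```text
clock: 0.77
eef_pos: [0.2206, -0.5307, 0.3045]
tcp_rot: [-0.0, 0.772, 0.635, 0.0]
ft_force: [-0.9, -0.0, -0.8]
finger_gap: 0.0601
grasp_force: 0.0
clock: 1.43
eef_pos: [0.2466, -0.4997, 0.3035]
tcp_rot: [-0.001, 0.508, 0.861, -0.0]
ft_force: [-0.1, -0.4, -0.5]
finger_gap: 0.06
grasp_force: 0.0
{'clock': 1.4333, 'joint_pos': array([-1.23669448e+00,  2.15750935e-01,  1.39478594e+00, -8.87594020e-04,
        1.53172373e+00, -1.74134547e+00]), 'qvel': array([ 0.54505746, -0.24646362,  0.32211661,  0.03913132, -0.05504992,
        0.53843512]), 'effort': array([ -4.70075324, -36.88869596, -25.56703448,  -0.39085935,
         0.14976677,  -0.65838335]), 'eef_pos': array([ 0.24656756, -0.49970295,  0.30348356]), 'tcp_rot': array([-5.41561652e-04,  5.08166932e-01,  8.61258417e-01, -1.22059655e-04]), 'ft_force': array([-0.08386967, -0.42884919, -0.49541594]), 'torque': array([ 0.00876143, -0.11258693,  0.00069889]), 'grasp_force': 0.0, 'finger_gap': 0.0599964201901213}
```

```bash
python3 -m creep '{"plan":[6,1.4,3.7,0,0,6,1.4,3.7,0,0,6,1.4,3.7,0,0,6,1.4,3.7,0,0,6,1.4,3.7,0,0,6,1.4,3.7,0,0,6,1.4,3.7,0,0,6,1.4,3.7,0,0]}'
python3 -m creep '{"plan":[6,1.5,3.8,0,0,6,1.5,3.8,0,0,6,1.5,3.7,0,0,6,1.5,3.7,0,0,6,1.5,3.7,0,0,6,1.5,3.7,0,0,6,1.4,3.4,0,0,6,1.4,3.4,0,0]}'
python3 -m creep '{"plan":[6,0,0,0,0,6,0,0,0,0,6,0,0,1,0,6,0,0,2,0,6,0,0,2,0,6,0,0,2,0,6,0,0,1,0,6,0,0,0,0]}'
python3 -c "
from h import *
for n in('scene','top'): cv2.imwrite(f'pics/{n}1.png',viewer.snapshot(n)[:,:,::-1])
s=cv2.imread('pics/scene1.png')[150:300,190:320];t=cv2.imread('pics/top1.png')[130:235,215:305]
a=cv2.resize(s,(390,450));b=cv2.resize(t,(390,455))[:450]
cv2.imwrite('pics/c3.png',np.hstack([a,b]))"
```

```text
clock: 2.1
eef_pos: [0.4515, -0.2535, 0.3044]
tcp_rot: [-0.0, 0.507, 0.862, 0.0]
ft_force: [0.5, 0.1, 0.2]
finger_gap: 0.0599
grasp_force: 0.0
clock: 2.77
eef_pos: [0.6481, -0.0077, 0.3042]
tcp_rot: [-0.0, 0.506, 0.862, -0.0]
ft_force: [0.2, -0.2, -0.6]
finger_gap: 0.0602
grasp_force: 0.0
clock: 3.43
eef_pos: [0.6451, -0.0118, 0.2215]
tcp_rot: [-0.003, 0.507, 0.862, -0.001]
ft_force: [-0.4, 0.1, 0.3]
finger_gap: 0.0599
grasp_force: 0.0
```

View pics/c3.png

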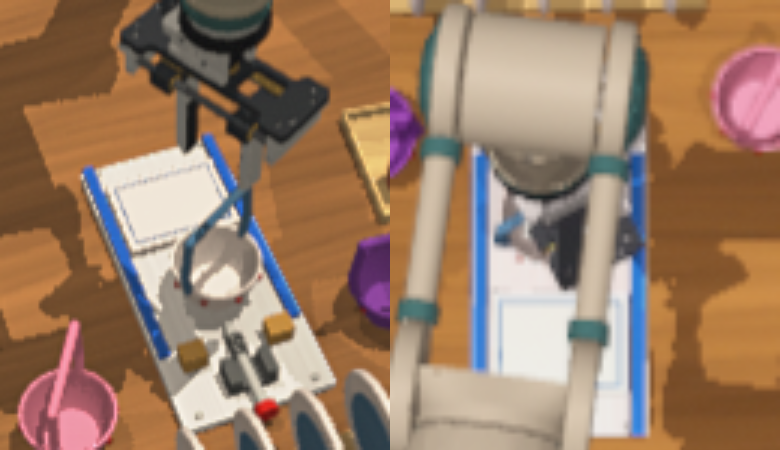

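The picture shows the fingers straddling the bar line, with tips at c3 (188,150) and (245,185) and the bar below from (187,290) to (250,190). I'll cross-check the bar height across the two views, then descend 84 mm.

```bash
python3 -c "
from h import *
S=lambda x,y:((x+.5)/4-.5+115,(y+.5)/4-.5+180); T=lambda x,y:((x+.5)/5.5-.5+225,(y+.5)/5.5-.5+135)
print(tri(S(632,128),T(85,272)),tri(S(552,197),T(208,198)))
print(proj('scene',[.648,-.0095,.137]),S(592,163))"
python3 -m creep '{"plan":[6,0,0.3,0,0,6,0,0,2,0,6,0,0,2,0,6,0,0,2,0,6,0,0,1.5,0,6,0,0,0.9,0,6,0,0,0,0,6,0,0,0,0]}'
```

```text
(array([0.62625181, 0.02965539, 0.12772441]), np.float64(0.0017365986537332383)) (array([ 0.67180961, -0.05027477,  0.13999777]), np.float64(0.0019491978315944061))
[[262.68555566 219.06926079]] (262.625, 220.375)
clock: 4.2
eef_pos: [0.6512, -0.0094, 0.1413]
tcp_rot: [0.001, 0.506, 0.863, 0.0]
ft_force: [-0.7, 0.2, 1.0]
finger_gap: 0.0598
grasp_force: 0.0
```

Consistent with the bar at z≈0.135. I'll go down 4 mm, then close.

```bash
python3 -m creep '{"plan":[6,0,0,0.4,0,3,0,0,0,0,1,0,0,0,0,0,0,0,0,0,0,0,0,0,0,0,0,0,0,0,0,0,0,0,0,0,0,0,0,0]}'
python3 -m creep '{"plan":[0,0,0,0,0,0,0,0,0,0,0,0,0,0,0,0,0,0,-0.5,0,0,0,0,-0.5,0,0,0,0,-0.5,0,0,0,0,-0.5,0,0,0,0,0,0]}'
```

```text
clock: 4.87
eef_pos: [0.6505, -0.0094, 0.1365]
tcp_rot: [0.0, 0.506, 0.863, -0.0]
ft_force: [-0.5, -0.3, 0.2]
finger_gap: 0.0169
grasp_force: 0.0
clock: 5.53
eef_pos: [0.6513, -0.0094, 0.158]
tcp_rot: [0.001, 0.506, 0.863, 0.0]
ft_force: [1.2, 0.0, -1.9]
finger_gap: 0.0092
grasp_force: 30.0
```

```bash
python3 -m creep '{"plan":[0,0,0,-0.8,0,0,0,0,-1.5,3,0,0,0,-2,5,0,0,0,-2,5,0,0,0,-2,5,0,0,0,-1.5,5,0,0,0,-0.7,2.7,0,0,0,0,0]}'
python3 -m creep '{"plan":[0,0,-0.4,0,0,0,0,-0.8,0,0,0,0,-1.2,0,0,0,0,-1.6,0,0,0,0,-2,0,0,0,0,-2,0,0,0,0,-2,0,0,0,0,-2,0,0]}'
python3 -m creep '{"plan":[0,0,-2,0,0,0,0,-2,0,0,0,0,-2,0,0,0,0,-1.6,0,0,0,0,-1.2,0,0,0,0,-0.8,0,0,0,0,-0.4,0,0,0,0,0,0,0]}'
```

```text
clock: 6.2
eef_pos: [0.6515, -0.0094, 0.2643]
tcp_rot: [0.002, 0.685, 0.729, 0.001]
ft_force: [-0.2, 0.3, -3.0]
finger_gap: 0.0091
grasp_force: 30.0
clock: 6.87
eef_pos: [0.5281, -0.0167, 0.2602]
tcp_rot: [-0.001, 0.684, 0.729, -0.001]
ft_force: [0.6, -0.7, -2.6]
finger_gap: 0.009
grasp_force: 30.0
clock: 7.53
eef_pos: [0.4302, -0.023, 0.2614]
tcp_rot: [0.0, 0.685, 0.729, -0.0]
ft_force: [-0.3, 0.2, -2.0]
finger_gap: 0.0094
grasp_force: 30.0
```

```bash
python3 -m creep '{"plan":[0,-0.4,-0.1,0,0,0,-0.9,-0.1,0,0,0,-1.4,-0.2,0,0,0,-1.9,-0.2,0,0,0,-2.4,-0.2,0,0,0,-2.5,-0.2,0,0,0,-2.5,-0.2,0,0,0,-2.5,-0.2,0,0]}'
python3 -m creep '{"plan":[0,-2.5,-0.2,0,0,0,-2.5,-0.2,0,0,0,-2.4,-0.2,0,0,0,-2.1,-0.2,0,0,0,-1.7,-0.1,0,0,0,-1.3,-0.1,0,0,0,-0.9,-0.1,0,0,0,-0.5,0,0,0]}'
python3 -m creep '{"plan":[0,-0.3,0,0.3,0,0,0,0,0.6,0,0,0,0,0.8,0,0,0,0,0.8,0,0,0,0,0.4,0,0,0,0,0,0,0,0,0,0,0,0,0,0,0,0]}'
python3 -c "
from h import *
for n in('scene','top'): cv2.imwrite(f'pics/{n}2.png',viewer.snapshot(n)[:,:,::-1])
print(get_state()['eef_pos'],get_state()['qvel'])
s=cv2.imread('pics/scene2.png')[110:290,70:230];t=cv2.imread('pics/top2.png')[170:320,260:390]
a=cv2.resize(s,(400,450));b=cv2.resize(t,(390,450))
cv2.imwrite('pics/c4.png',np.hstack([a,b]))"
```

```text
clock: 8.2
eef_pos: [0.4263, -0.1709, 0.2613]
tcp_rot: [0.0, 0.685, 0.729, -0.0]
ft_force: [0.9, -0.0, -2.3]
finger_gap: 0.0091
grasp_force: 30.0
clock: 8.87
eef_pos: [0.4236, -0.3095, 0.2611]
tcp_rot: [-0.0, 0.685, 0.728, -0.0]
ft_force: [-0.1, 0.5, -2.3]
finger_gap: 0.009
grasp_force: 30.0
clock: 9.53
eef_pos: [0.424, -0.3109, 0.2327]
tcp_rot: [0.0, 0.685, 0.729, -0.0]
ft_force: [0.3, -0.2, -2.5]
finger_gap: 0.0091
grasp_force: 30.0
[ 0.42403904 -0.31108737  0.23292801] [-1.76447929e-03  4.00692019e-04 -3.92552218e-04  7.83183507e-04
 -4.67046836e-05 -1.57711008e-03]
```

View pics/c4.png

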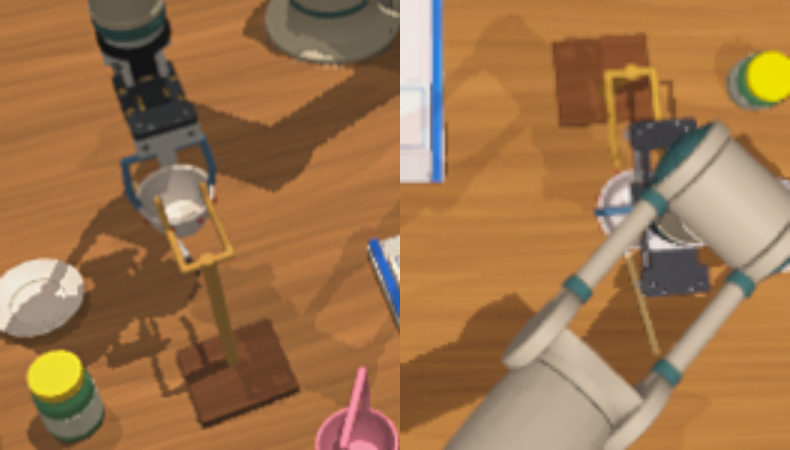

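The picture shows the basket upright with its handle (c4 left (125,158) to (212,145)) centred on the prongs' axis, tips at (160,200) and (205,185), and the bowl below. Advancing.

```bash
python3 -m creep '{"plan":[0,0,0.5,0,0,0,0,1,0,0,0,0,1.4,0,0,0,0,1.5,0,0,0,0,1.5,0,0,0,0,1.3,0,0,0,0,0.9,0,0,0,0,0.4,0,0]}'
python3 -m creep '{"plan":[0,0,0,0,0,0,0,0,0.3,0,0,0,0,0.6,0,0,0,0,0.6,0,0,0,0,0.5,0,0,0,0,0.4,0,0,0,0,0.2,0,0,0,0,0,0]}'
```

```text
clock: 10.3
eef_pos: [0.5107, -0.3055, 0.232]
tcp_rot: [0.0, 0.684, 0.729, 0.0]
ft_force: [0.2, 0.3, -1.7]
finger_gap: 0.009
grasp_force: 30.0
clock: 10.97
eef_pos: [0.5079, -0.3056, 0.2066]
tcp_rot: [-0.0, 0.685, 0.729, -0.0]
ft_force: [-2.7, 1.2, -0.2]
finger_gap: 0.0094
grasp_force: 30.0
```

```bash
python3 -m creep '{"plan":[0,0,0,0.1,0,1.2,0,0,0,0,1.6,0,0,0,0,2,0,0,0,0,3,0,0,0,0,4,0,0,0,0,4,0,0,0,0,4,0,0,0,0]}'
python3 -m creep '{"plan":[4,0,0,-0.5,0,4,0,0,-1,0,4,0,0,-1.5,0,4,0,0,-2,0,4,0,0,-2,0,4,0,0,-1.5,0,4,0,0,-0.5,0,4,0,0,0,0]}'
python3 -c "
from h import *
for n in('scene','top'): cv2.imwrite(f'pics/{n}3.png',viewer.snapshot(n)[:,:,::-1])
s=cv2.imread('pics/scene3.png')[110:290,70:230];t=cv2.imread('pics/top3.png')[140:290,220:350]
a=cv2.resize(s,(400,450));b=cv2.resize(t,(390,450))
cv2.imwrite('pics/c5.png',np.hstack([a,b]))"
```

```text
clock: 11.63
eef_pos: [0.5087, -0.3058, 0.2054]
tcp_rot: [0.0, 0.685, 0.729, -0.0]
ft_force: [-0.2, 0.1, -0.5]
finger_gap: 0.0398
grasp_force: 0.0
clock: 12.3
eef_pos: [0.5093, -0.3062, 0.2978]
tcp_rot: [0.002, 0.685, 0.729, 0.0]
ft_force: [0.4, -0.8, 0.3]
finger_gap: 0.0403
grasp_force: 0.0
```

View pics/c5.png

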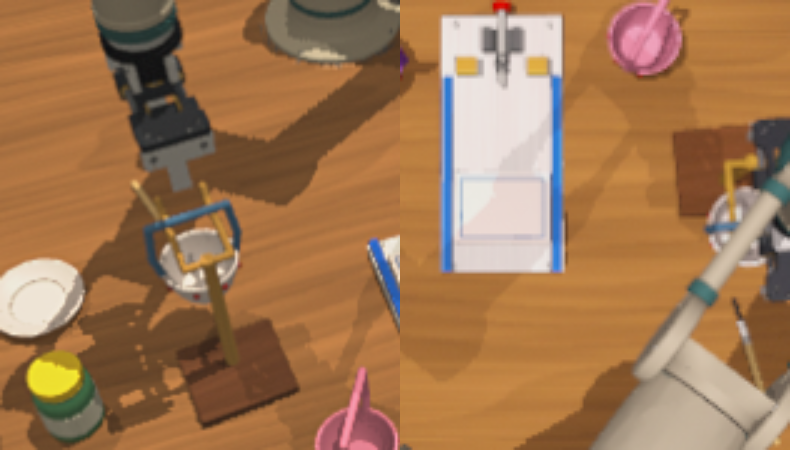

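The basket hangs on both prongs and is released (handle at c5 left (150,230) to (238,210)). Jig and tile are clear in the top view, with the tile at c5 right (460–546, 177–240). Next I'll measure tile and jig.

```bash
python3 - <<'E'
from h import *
np.set_printoptions(precision=4,suppress=True)
t=cv2.imread('pics/top3.png');hsv=cv2.cvtColor(t,cv2.COLOR_BGR2HSV)
m=((hsv[...,0]>100)&(hsv[...,0]<125)&(hsv[...,1]>150))
for x0,x1 in((228,244),(264,280)):
    w=np.clip(hsv[150:240,x0:x1,1].astype(float)-90,0,None)*m[150:240,x0:x1]
    rows=[i for i in range(20,74)]
    P=np.array([onz("top",(x0+(w[i]*np.arange(x1-x0)).sum()/w[i].sum(),150+i),.02) for i in rows if w[i].sum()>0])
    f=np.polyfit(P[:,0],P[:,1],1);print("rail y@.615, slope deg",np.polyval(f,.615),np.degrees(f[0]),P[:,0].min(),P[:,0].max())
# yellow stops
y=((hsv[...,0]>15)&(hsv[...,0]<30)&(hsv[...,1]>120)&(hsv[...,2]>150)).astype(np.uint8)
q=np.zeros_like(y);q[155:170,235:275]=y[155:170,235:275]
n,l,st,c=cv2.connectedComponentsWithStats(q);print([(st[i],onz("top",c[i],.034)) for i in range(1,n) if st[i][4]>10])
# tile border: pale blue
r=t[190:226,236:272].astype(int);d=np.clip(r[...,0]-r[...,2],-50,80)
b=cv2.resize(t[185:235,230:278],None,fx=12,fy=12,interpolation=2);cv2.imwrite('pics/c6.png',b)
E
```

```text
rail y@.615, slope deg 0.05116632249554781 -0.27982205038221636 0.4928635213734338 0.6953739473426841
rail y@.615, slope deg -0.08598714880844277 -0.4940632622903771 0.49167935846164296 0.6938405631580546
[(array([239, 159,   6,   6,  36], dtype=int32), array([0.7254, 0.0271, 0.034 ])), (array([263, 159,   6,   6,  36], dtype=int32), array([ 0.7243, -0.064 ,  0.034 ]))]
```

View pics/c6.png

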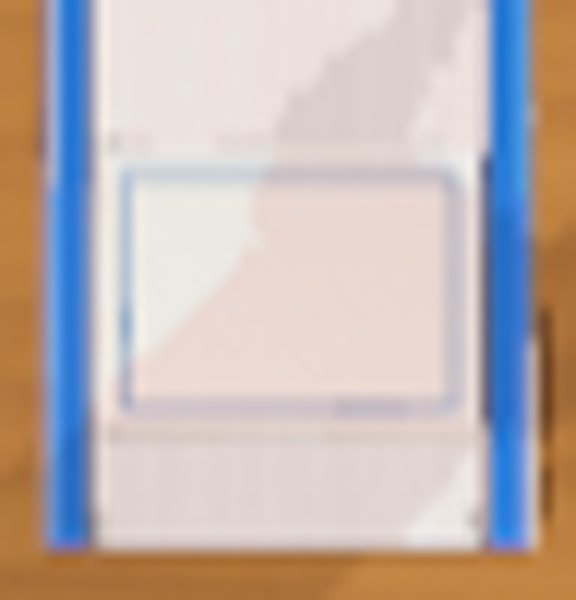

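The crop shows the tile square between the rails: near edge at row ~432 (x≈0.502), far edge at row ~146 (x≈0.590), which agrees with 90 mm. The stop faces are at x≈0.714. I'll turn the tool so both fingers push side by side.

```bash
python3 -m creep '{"plan":[4,0,0,0,7,4,0,0,0,7,4,0,0,0,7,4,0,0,0,7,4,0,0,0,7,4,0,0,0,7,4,0,0,0,7,4,0,0,0,7]}'
python3 -m creep '{"plan":[4,0,0,0,7,4,0,0,0,7,4,0,0,0,7,4,0,0,0,7,4,0,0,0,7,4,0,0,0,3,4,0,-0.7,0,0,4,-0.2,-1.5,0,0]}'
python3 -m creep '{"plan":[4,-0.5,-2.5,0,0,4,-0.5,-3,0,0,4,-0.5,-3,0,0,4,-0.5,-3,0,0,4,-0.5,-3,0,0,4,-0.5,-3,0,0,4,-0.5,-3,0,0,4,-0.5,-3,0,0]}'
python3 -m creep '{"plan":[7,0,-2,0,0,7,0,-1,0,0,7,0,-0.3,0,0,7,0,0,0,0,7,0,0,2,0,7,0,0,3,0,7,0,0,3,0,7,0,0,3,0]}'
```

```text
clock: 13.07
eef_pos: [0.508, -0.3053, 0.2938]
tcp_rot: [-0.001, 0.948, 0.319, -0.001]
ft_force: [0.6, 0.1, -0.3]
finger_gap: 0.0402
grasp_force: 0.0
clock: 13.73
eef_pos: [0.5065, -0.284, 0.2938]
tcp_rot: [-0.0, 1.0, -0.004, -0.001]
ft_force: [0.9, 0.6, -0.6]
finger_gap: 0.0401
grasp_force: 0.0
clock: 14.4
eef_pos: [0.4669, -0.0457, 0.2951]
tcp_rot: [-0.0, 1.0, -0.003, -0.0]
ft_force: [-0.1, -0.4, -0.6]
finger_gap: 0.0401
grasp_force: 0.0
clock: 15.07
eef_pos: [0.4691, -0.0168, 0.1844]
tcp_rot: [0.001, 1.0, -0.004, 0.0]
ft_force: [-0.3, 0.1, -0.7]
finger_gap: 0.07
grasp_force: 0.0
```

```bash
python3 -m creep '{"plan":[7,0.4,0,2.5,0,7,0,0,2.5,0,7,0,0,2.5,0,7,0,0,2,0,7,0,0,1.5,0,7,0,0,1,0,7,0,0,0.5,0,7,0,0,0,0]}'
python3 -m creep '{"plan":[7,0,0,0.8,0,7,0,0,0.7,0,7,0,0,0.4,0,7,0,0,0,0,7,0.3,0,0,0,7,0.3,0,0,0,7,0.3,0,0,0,7,0,0,0,0]}'
```

```text
clock: 15.73
eef_pos: [0.4722, -0.0164, 0.0592]
tcp_rot: [0.0, 1.0, -0.004, -0.001]
ft_force: [0.1, -0.9, -0.1]
finger_gap: 0.0702
grasp_force: 0.0
clock: 16.4
eef_pos: [0.4833, -0.0157, 0.0419]
tcp_rot: [0.0, 1.0, -0.004, 0.001]
ft_force: [-0.7, 0.6, 0.4]
finger_gap: 0.0697
grasp_force: 0.0
```

```bash
python3 -m creep '{"plan":[7,0,0,0.3,0,7,0,0,0.3,0,7,0,0,0,0,7,0.3,0,0,0,7,0.3,0,0,0,7,0.3,0,0,0,7,0.4,0,0,0,7,0.4,0,0,0]}'
python3 -m creep '{"plan":[7,0.5,0,0,0,7,0.5,0,0,0,7,0.5,0,0,0,7,0.5,0,0,0,7,0.5,0,0,0,7,0.5,0,0,0,7,0.5,0,0,0,7,0.5,0,0,0]}'
python3 -m creep '{"plan":[7,0.5,0,0,0,7,0.5,0,0,0,7,0.5,0,0,0,7,0.5,0,0,0,7,0.5,0,0,0,7,0.5,0,0,0,7,0.5,0,0,0,7,0.5,0,0,0]}'
```

```text
clock: 17.07
eef_pos: [0.4988, -0.0156, 0.0354]
tcp_rot: [-0.0, 1.0, -0.004, -0.0]
ft_force: [-1.3, 0.1, 0.2]
finger_gap: 0.0696
grasp_force: 0.5
clock: 17.73
eef_pos: [0.5393, -0.0159, 0.0354]
tcp_rot: [0.0, 1.0, -0.004, -0.0]
ft_force: [-1.2, 0.4, -0.0]
finger_gap: 0.0695
grasp_force: 0.5
clock: 18.4
eef_pos: [0.5793, -0.0163, 0.0354]
tcp_rot: [0.0, 1.0, -0.004, 0.0]
ft_force: [-0.7, -0.5, -0.1]
finger_gap: 0.07
grasp_force: 0.4
```

```bash
python3 -m creep '{"plan":[7,0.4,0,0,0,7,0.4,0,0,0,7,0.4,0,0,0,7,0.3,0,0,0,7,0.3,0,0,0,7,0.2,0,0,0,7,0.2,0,0,0,7,0,0,0,0]}'
python3 -m creep '{"plan":[7,0.2,0,0,0,7,0.2,0,0,0,7,0.1,0,0,0,7,0.1,0,0,0,7,0.1,0,0,0,7,0.1,0,0,0,7,0,0,0,0,7,0,0,0,0]}'
```

```text
clock: 19.07
eef_pos: [0.6, -0.0164, 0.0354]
tcp_rot: [0.0, 1.0, -0.004, -0.001]
ft_force: [-3.4, -0.0, 1.8]
finger_gap: 0.0698
grasp_force: 1.6
clock: 19.73
eef_pos: [0.6058, -0.0164, 0.0354]
tcp_rot: [-0.0, 1.0, -0.004, -0.003]
ft_force: [-7.4, -0.3, 5.7]
finger_gap: 0.0699
grasp_force: 3.6
```

```bash
python3 -m creep '{"plan":[7,0,0,-0.05,0,7,0,0,0,0,7,0,0,0,0,7,0.1,0,0,0,7,0.1,0,0,0,7,0,0,0,0,7,0,0,0,0,7,0,0,0,0]}'
python3 -c "
from h import *
s=get_state();print(s['eef_pos'],s['ft_force'],s['torque'],s['tcp_rot'])"
```

```text
clock: 20.4
eef_pos: [0.6074, -0.0164, 0.0354]
tcp_rot: [-0.0, 1.0, -0.004, -0.003]
ft_force: [-6.0, -0.8, 3.1]
finger_gap: 0.0702
grasp_force: 3.5
[ 0.60741866 -0.01641748  0.03543356] [-5.97599683 -0.76839808  3.12749169] [-0.12000587  1.31517127 -0.08012091] [-3.74443657e-05  9.99987306e-01 -3.72033511e-03 -3.39783482e-03]
```

```bash
python3 -m creep '{"plan":[7,0,0,-0.05,0,7,0.1,0,0,0,7,0.1,0,0,0,7,0.1,0,0,0,7,0.1,0,0,0,7,0,0,0,0,7,0,0,0,0,7,0,0,0,0]}'
python3 -m creep '{"plan":[7,0,0,-0.05,0,7,0.1,0,0,0,7,0.1,0,0,0,7,0.1,0,0,0,7,0.1,0,0,0,7,0,0,0,0,7,0,0,0,0,7,0,0,0,0]}'
```

```text
clock: 21.07
eef_pos: [0.6107, -0.0164, 0.0355]
tcp_rot: [-0.0, 1.0, -0.004, -0.004]
ft_force: [-6.8, -0.3, 2.6]
finger_gap: 0.0701
grasp_force: 3.7
clock: 21.73
eef_pos: [0.6138, -0.0164, 0.0355]
tcp_rot: [-0.0, 1.0, -0.004, -0.005]
ft_force: [-8.6, -0.4, 1.0]
finger_gap: 0.0703
grasp_force: 4.1
```

```bash
python3 -m creep '{"plan":[7,0.1,0,0,0,7,0.1,0,0,0,7,0,0,0,0,7,0.1,0,0,0,7,0,0,0,0,7,0,0,0,0,7,0,0,0,0,7,0,0,0,0]}'
python3 -m creep '{"plan":[7,0.1,0,0,0,7,0,0,0,0,7,0.1,0,0,0,7,0,0,0,0,7,0,0,0,0,7,0,0,0,0,7,0,0,0,0,7,0,0,0,0]}'
```

```text
clock: 22.4
eef_pos: [0.6139, -0.0165, 0.0355]
tcp_rot: [-0.0, 1.0, -0.004, -0.008]
ft_force: [-12.7, -0.8, 6.2]
finger_gap: 0.0701
grasp_force: 6.5
clock: 23.07
eef_pos: [0.6141, -0.0165, 0.0355]
tcp_rot: [-0.0, 1.0, -0.003, -0.01]
ft_force: [-16.6, -2.1, 8.7]
finger_gap: 0.0698
grasp_force: 8.1
```

```bash
python3 -c "
from h import *
for n in('scene','top'): cv2.imwrite(f'pics/{n}4.png',viewer.snapshot(n)[:,:,::-1])
s=cv2.imread('pics/scene4.png')[175:300,215:315];s2=cv2.imread('pics/scene4.png')[165:290,110:210]
cv2.imwrite('pics/c7.png',np.hstack([cv2.resize(x,(400,500),interpolation=2) for x in(s,s2)]))
print(get_state()['ft_force'],proj('scene',[[.714,.027,.034],[.714,-.063,.034]]))"
```

```text
[-15.85726441  -1.66444999   8.54968947] [[281.29647031 253.43600342]
 [252.8034979  262.5528936 ]]
```

View pics/c7.png

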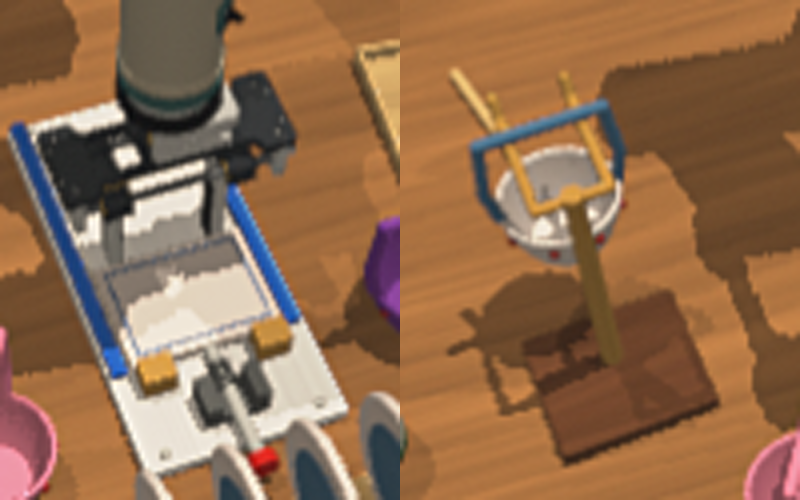

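The picture shows the tile's far edge against both brass stops (c7 (155,360) and (272,325)), lying flat, with the plunger pressed back and the basket still hanging. I'll hold briefly to confirm it is steady, then hand in.

```bash
python3 -m creep '{"plan":[7,0.05,0,0,0,7,0,0,0,0,7,0,0,0,0,7,0,0,0,0,7,0,0,0,0,7,0,0,0,0,7,0,0,0,0,7,0,0,0,0]}' && python3 -c "
from cell import env
print(env.sign_off())"
```

```text
clock: 23.83
eef_pos: [0.6141, -0.0165, 0.0355]
tcp_rot: [-0.0, 1.0, -0.003, -0.01]
ft_force: [-17.1, -1.9, 9.1]
finger_gap: 0.0699
grasp_force: 8.5
the job is handed in; nothing more can be done
None
```

I handed the job in at about 24 s: the basket hangs released on both prongs, and the fingers hold the tile against both stops with a steady push of about 17 N; the hand-in returned no verdict.

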